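# Clear the stuck sample vial from the dispenser tube

### The arm

A 7-joint arm with a two-finger parallel gripper is mounted at the origin on the work surface. World frame = base frame: x ahead of the robot, y to its left, z up, the work surface at z = 0. Lengths are in m, angles in rad, forces in N, time in s.
With the tool pointing down it reaches from about 0.4 to 0.85 m from the base axis. Payload 4.5 kg.
Tool frame: the origin (TCP) lies on the mounting face of the last link; the fingertips stand 166 mm ahead of it and the grasp point (between the pads) lies 147 mm ahead of it; x points along the fingers, y is the direction in which the jaws open and shut, and the axes are right-handed (so a half turn about x gives the same grasp; the last joint's range is limited). The gripper opens to 88 mm and grips with 3 to 60 N. Pads are 18 mm wide; open, the fingers measure 123 mm over their backs; the gripper's body (75 mm by 187 mm) begins 45 mm behind the grasp point.
Start: joints at [1.266, 0.689, -0.195, 1.565, 0.157, 0.902, -0.215], TCP at [0.208, -0.589, 0.405] pointing down, gripper open.
Joint ranges: [-3.01, 3.01], [-0.46, 2.08], [-1.47, 1.51], [0.13, 2.56], [-1, 4.14], [0.04, 2.09], [-2.66, 2.66]. Speed limits (rad/s): [2.57, 2.57, 3.14, 3.14, 3.14, 3.14, 3.14].

### API

Orientations are given as [roll, pitch, yaw] about the fixed x, y, z axes, in that order (R = Rz(yaw) Ry(pitch) Rx(roll)).
In Python, from bench import r gives the robot as it stands. The module is installed in compiled form; this text tells all that it offers.
- The arm moves only by the tool servo_tool, never from a script. Its argument "targets" is a list that holds one entry, the list of rows, each a list of 6 numbers: the shift along the world's x, y, z normalised to -1 to 1, where 1 is 30 mm, then the turn, a rotation vector about the world's x, y, z normalised to -1 to 1, where 1 is 4 degrees. A call has 1 to 10 rows; each row shifts and turns the commanded pose from where the row before left it; what a row does not reach is not made up. A row lasts 1/12 s, in which the tool goes at most 41.7 mm and 7.16 degrees, less where a joint would pass 70% of its speed; a pose out of reach is approached as far as the arm can. A call with a number of a shift or a turn outside -1 to 1 is refused whole. A call with a gripper value outside its range is refused whole. "hand" is the closure in counts, from 0 (fully open) to 255 (shut), set as the call begins (left out, the last holds). The fingers move at their own pace and stop on an object; "grip_force" is the grip in N (left out, the last holds). Time passes only in rows, so rows that do not move let the fingers close. It gives the time, the measured TCP pose, the force and the opening at its end, in the units of the state.
- r.sense(): the state, without advancing time (a new reading comes with each control period).
- r.read_camera(name): name is "side" or "top" or "wrist"; returns the picture (420x560x3 uint8, red, green, blue); there is no depth.
- r.get_calibration(name): a dict with "fx", "fy", "cx", "cy" (pixels), "view" (4x4, takes a point from world to camera coordinates). Camera axes: x right, y up, looking along -z (the intrinsics and any distortion apply to the point x, -y, -z); pixel columns grow to the right and rows downward; lengths in m; the calibration is good to about 2 mm. A picture is of the moment at which its call begins: read the wrist's pose just before it. get_calibration takes no time and is no camera call; for the wrist camera it gives the pose at the moment of the call.
- r.sign_off(): hands the job in, once; it reports no verdict.
Trained networks look in the newest picture that a camera, given by its name, has taken for a name from the list of things; names that differ only in an ending like _2 or _b are one class to them, and where a whole thing is asked for, a point or a joint stands for the part that bears it (a point fixed in the world has none). Each returns a list of dicts, best first, with "confidence" (0 to 1); they miss things now and then, are a little off and sometimes report something else, mostly with a low value. They report only what shows in the picture. A call takes as long as a camera call. They do not tell look-alikes from the thing itself.
- r.spot_in(name, camera): "xyz" ([x, y, z] in m, in the coordinates of the camera as it stood for that picture, good to about 4 mm: the middle of the surface that is visible of it).
- r.regions_of(name, camera): "region" (420x560 bool, what is visible of it).
- r.place_of(name, camera): "xyz" ([x, y, z] in m, in the coordinates of the camera as it stood for that picture, good to about 4 mm: a listed point, or the origin of a listed thing).
The state is a dict: "time": time; "q": joint angles; "qvel": joint speeds; "tau": joint torques, N m; "ee_pos": TCP position; "tool_rot": TCP orientation; "force": force on the tool from outside, world axes, zero at the start; "ft_torque": the same for the moment, N m; "finger_gap": opening from 0.0 (shut) to 1.0 (fully open).
Only numpy, scipy, OpenCV 4.12 (cv2) and the standard library are available. Lean on these libraries where they do the work, as an engineer would, in place of code of your own. Each camera call takes 0.05 s, during which the arm holds its last target. There are 200 camera calls.

### The job

A sample vial is stuck in the leaning dispenser tube. Swing the tube upright to its stop, then take the push rod from its wooden block and push it down through the hole in the tube's cap until the vial drops into the tray below; leave the rod in the tube, fully home with its handle resting on the cap, and the tube upright. Leave the bottle, beaker and jar where they are.

Things in the scene. Friction and masses are not known exactly. Their poses are not given: they have to be found in the camera images.
- dispenser: Fixed dispenser stand. Origin: centre of the tray's underside, on the table. The wooden tray is 150 mm along its x and 170 mm along its y, floor 6 mm thick, rim 18 mm high. Two aluminium posts (inner faces at x = -32 and +32 mm, 22 mm wide along y, 109 mm high) carry the tube's pivot, whose axis runs along the stand's x at 103 mm above the table over the tray's centre.
- tube (a joint): Angle of the tube about its pivot (rad). 0: leaning 0.6 rad (34 degrees) from upright, its mouth over the stand's +y side; it grows as the mouth is pushed towards the stand's -y; 0.6: upright, against a rigid stop. Friction (0.1 N m, some 2 N at the cap) keeps it where it is left.
- tube_mouth (a point): Centre of the top face of the tube's white cap, 71 mm from the pivot axis along the tube; z points out of the mouth along the tube (straight up when upright, then 174 mm above the table, over the tray's centre). The cap is 42 mm across, 10 mm thick (it can be pinched from above across the pivot's direction, or pushed), with a central 20 mm hole. The clear tube is 30 mm outside, 24 mm inside, open at the bottom 101 mm below the cap's top (73 mm above the table when upright).
- vial_center (a point): Centre of the amber glass vial with black top, 18 mm diameter, 60 mm long, its z along its length. It starts inside the bottom of the tube, its top 38 mm below the cap's top face, pinched by two steel spring blocks 83 mm below the cap's top face; it has to be pushed some 50 mm down the tube with about 4 to 12 N, and then falls into the tray.
- rod_grip (a point): Point to grip on the push rod's axis, z up along the rod. The rod stands upright in the block: a round dark-wood handle 24 mm diameter, its top 16 mm above this point, with a flange 30 mm in diameter and 6 mm thick at its foot (flange's underside 34 mm below this point), and below the flange an aluminium shaft 10 mm in diameter and 104 mm long. Mass about 70 g.
- rod_tip (a point): Lower end of the push rod's shaft, 138 mm below rod_grip along the rod; z up along the rod.
- block: Fixed wooden block, 80 x 80 x 65 mm high, with a 13 mm hole, 60 mm deep, in the middle of its top, in which the rod stands. Origin: centre of its underside.
- bottle_center (a point): Bystander: centre of an amber glass bottle, 48 mm diameter, 100 mm high.
- beaker_center (a point): Bystander: centre of an open glass beaker, 68 mm diameter, 75 mm high.
- jar_center (a point): Bystander: centre of a glass jar with metal lid, 64 mm diameter, 65 mm high.
Not all that is in view belongs to the job. What is shaped like the dispenser but black, blue or turquoise is not meant.

How it is judged:
By the outcome, as a careful person would: the job done as asked, in the order asked, and still so for the second after the job is handed in, with the robot touching nothing.
It also fails if it takes over 58 s, if anything falls off the work surface, if the arm or the gripper's body presses on something with over 40 N, if the wrist force passes 120 N, or if a joint passes its speed limit or range.

## Working session

There is one attempt and no reset: what is moved stays moved. The work goes in short steps, Python scripts to look and compute and a tool call to move; the robot and the scene stay as the last step left them, time stands still between calls to the robot, and variables do not carry over. Pictures are saved under pics/ and viewed, about 8 in all and at most 12, crops included, and the job is handed in when it is done.

Besides the shell and the picture viewer there is one more tool, called after ">>>" as name(argument=value, ...) on one line, values as JSON. servo_tool: Moves the arm, as the interface text tells. Its arguments: {"type":"object","properties":{"targets":{"type":"array","items":{"type":"array","items":{"type":"array","items":{"type":"number","minimum":-1,"maximum":1}}}},"hand":{"type":"number"},"grip_force":{"type":"number"}},"required":["targets"]}

```bash
mkdir -p pics; cat > h.py <<'E'
from bench import r
import numpy as np, cv2
def cal(c):
    k=r.get_calibration(c); return k,np.array(k["view"])
def toworld(c,p):
    k,V=cal(c); return (np.linalg.inv(V)@np.r_[p,1])[:3]
def save(c,n):
    im=r.read_camera(c); cv2.imwrite(f"pics/{n}.png",im[:,:,::-1]); return im
def proj(c,P):
    k,V=cal(c); p=V@np.r_[P,1]; return k["fx"]*p[0]/-p[2]+k["cx"], k["fy"]*-p[1]/-p[2]+k["cy"]
E
python3 - <<'E'
from h import *
a=save("side","s0");b=save("top","t0");cv2.imwrite("pics/st.png",np.vstack([a,b])[:,:,::-1][::1]) 
s=r.sense();print(s)
print(r.get_calibration("top").keys())
for c in("side","top"):
  print(c,toworld(c,[0,0,0]))
  for n in("dispenser","tube_mouth","rod_grip","rod_tip","block","vial_center","bottle_center","beaker_center","jar_center"):
    print(n,[(np.round(toworld(c,d["xyz"]),3).tolist(),np.round(proj(c,toworld(c,d["xyz"]))).tolist(),round(d["confidence"],2)) for d in r.place_of(n,c)[:4]])
E
```

```text
{'time': 0.1, 'q': array([ 1.26578429,  0.68983413, -0.19455263,  1.56623662,  0.1573109 ,
        0.90251045, -0.21507309]), 'qvel': array([-0.00035408, -0.00088974, -0.00106338, -0.00431186, -0.00051384,
        0.00049202, -0.00061832]), 'tau': array([-2.20217982e-03, -5.28501177e+01, -1.27091311e+00, -1.53835309e+01,
       -5.24876872e-02,  2.01697752e-03,  4.39529833e-05]), 'ee_pos': array([ 0.20761942, -0.58918953,  0.40403294]), 'tool_rot': array([-1.50003684,  1.56920172,  1.98050253]), 'force': array([0.28401765, 0.12280755, 1.03988304]), 'ft_torque': array([ 0.06113797, -0.00945368, -0.0240479 ]), 'finger_gap': 1.0009936026221398}
dict_keys(['fx', 'fy', 'cx', 'cy', 'view'])
side [0.41813447 0.98540086 0.83963365]
dispenser [([0.27, -0.24, 0.002], [371.0, 177.0], 0.93), ([0.532, 0.164, -0.001], [286.0, 252.0], 0.81), ([0.282, 0.352, -0.001], [376.0, 313.0], 0.77)]
tube_mouth [([0.544, 0.679, 0.16], [240.0, 400.0], 0.94), ([0.278, 0.393, 0.159], [388.0, 284.0], 0.81), ([0.521, 0.203, 0.164], [287.0, 218.0], 0.64)]
rod_grip [([0.504, -0.135, 0.14], [305.0, 156.0], 0.72)]
rod_
[... 317 characters left out ...]
34325 0.11834851 2.03566652]
dispenser [([0.275, -0.247, -0.002], [381.0, 291.0], 0.88), ([0.283, 0.352, -0.003], [220.0, 285.0], 0.73), ([0.564, 0.648, 0.0], [146.0, 209.0], 0.72), ([0.532, 0.162, 0.001], [273.0, 220.0], 0.61)]
tube_mouth [([0.252, -0.21, 0.162], [379.0, 294.0], 0.77), ([0.275, 0.389, 0.162], [203.0, 283.0], 0.76), ([0.545, 0.678, 0.166], [125.0, 203.0], 0.6)]
rod_grip [([0.505, -0.13, 0.139], [355.0, 222.0], 0.65)]
rod_tip []
block [([0.508, -0.131, -0.001], [350.0, 228.0], 0.7)]
vial_center []
bottle_center [([0.569, 0.418, 0.05], [204.0, 206.0], 0.74)]
beaker_center [([0.8, -0.031, 0.035], [325.0, 151.0], 0.61)]
jar_center [([0.519, -0.422, 0.032], [429.0, 225.0], 0.64)]
```

```bash
python3 -c "
import cv2,numpy as np
a=cv2.imread('pics/s0.png');b=cv2.imread('pics/t0.png');cv2.imwrite('pics/v.png',cv2.resize(np.vstack([a,b]),(400,600)))"
```

```text
(no output)
```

View pics/t0.png

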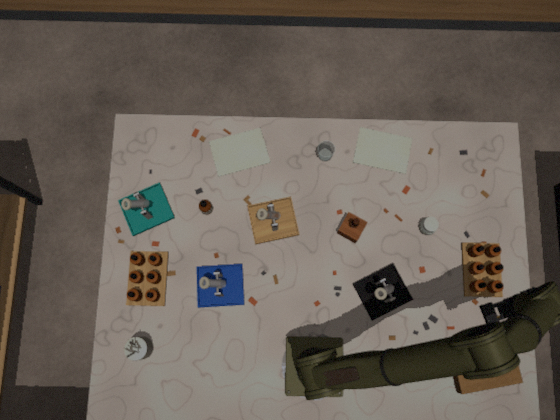

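View pics/s0.png

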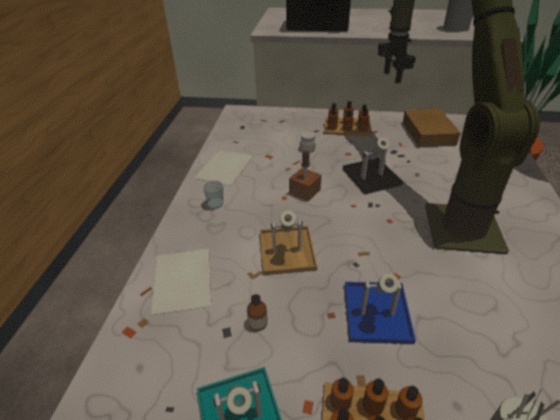

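The top view shows the wooden stand at about (273,220) px, the rod and block at (352,227), and the blue, turquoise and black look-alikes elsewhere. The side view agrees, with the wooden stand at (287,250) and the rod at (305,160). Next I'll get the stand's yaw.

```bash
cat >> h.py <<'E'
def ray(c,u,v,z):
    k,V=cal(c);I=np.linalg.inv(V);d=I[:3,:3]@[(u-k["cx"])/k["fx"],-(v-k["cy"])/k["fy"],-1];o=I[:3,3];return o+d*(z-o[2])/d[2]
from scipy.spatial.transform import Rotation as Ro
def show():
    s=r.sense();R=Ro.from_euler("xyz",s["tool_rot"]).as_matrix();print(s["time"],"tcp",np.round(s["ee_pos"],4),"x",np.round(R[:,0],3),"y",np.round(R[:,1],3),"F",np.round(s["force"],1),"gap",round(s["finger_gap"],3));return s,R
E
python3 - <<'E'
from h import *
show()
for c in("top","side"):
  r.read_camera(c)
  for d in r.regions_of("dispenser",c):
    m=d["region"].astype(np.uint8);ys,xs=np.nonzero(m)
    if abs(xs.mean()-(273 if c=="top" else 287))>12: continue
    p=np.array([ray(c,u,v,.018)[:2] for u,v in zip(xs,ys)])
    print(c,d["confidence"],cv2.minAreaRect((p*1000).astype(np.float32)))
    if c=="top":
      im=r.read_camera(c); cv2.imwrite("pics/crop.png",cv2.resize(im[180:260,230:320,::-1],None,fx=6,fy=6,interpolation=cv2.INTER_CUBIC))
  for d in r.place_of("tube_mouth",c): print(np.round(toworld(c,d["xyz"]),3),d["confidence"])
E
```

```text
1.0 tcp [ 0.2078 -0.5895  0.4047] x [ 0. -0. -1.] y [ 0.332 -0.943  0.   ] F [0.3 1.  0.9] gap 1.001
top 0.77 ((530.4957275390625, 161.07847595214844), (150.28982543945312, 166.79574584960938), 14.033074378967285)
top 0.23 ((548.5304565429688, 177.56961059570312), (83.9042739868164, 41.17864227294922), 81.70967864990234)
[0.279 0.386 0.161] 0.84
[ 0.252 -0.212  0.162] 0.72
[0.546 0.677 0.163] 0.63
[0.518 0.201 0.16 ] 0.59
side 0.97 ((535.8965454101562, 134.24575805664062), (152.30747985839844, 263.7095642089844), 12.511645317077637)
[0.521 0.201 0.163] 0.76
[ 0.25  -0.211  0.166] 0.73
[0.28  0.388 0.16 ] 0.65
[0.543 0.682 0.162] 0.6
```

>>> servo_tool(targets=[[[0.97,0.6,0,0,0,0.96],[0.97,0.6,0,0,0,0.96],[0.97,0.6,0,0,0,0.96],[0.97,0.6,0,0,0,0.96],[0.97,0.6,0,0,0,0.96],[0.97,0.6,0,0,0,0.96],[0.97,0.6,0,0,0,0.96],[0.97,0.6,0,0,0,0.96],[0.97,0.6,0,0,0,0.96],[0.97,0.6,0,0,0,0.96]]], hand=255, grip_force=20)

```text
time: 2.23
ee_pos: [0.5, -0.4085, 0.4048]
tool_rot: [0.572, 1.571, -1.557]
force: [0.1, -0.2, -0.9]
finger_gap: 0.266
```

>>> servo_tool(targets=[[[0,1,0,0,0,0.96],[0,1,0,0,0,0.96],[0,1,0,0,0,0.96],[0,1,0,0,0,0.96],[0,1,0,0,0,0.96],[0,1,0,0,0,0.96],[0,1,0,0,0,0.96],[0,1,0,0,0,0.96],[0,1,0,0,0,0.96],[0,1,0,0,0,0.96]]])

```text
time: 3.07
ee_pos: [0.4986, -0.1082, 0.4049]
tool_rot: [1.059, 1.57, -0.4]
force: [-1.0, 0.7, 0.3]
finger_gap: 0.004
```

>>> servo_tool(targets=[[[0,1,0,0,0,0.98],[0,1,0,0,0,0.98],[0,1,0,0,0,0],[0,1,0,0,0,0],[0,1,0,0,0,0],[0,1,0,0,0,0],[0,1,0,0,0,0],[0,1,0,0,0,0],[0,1,0,0,0,0],[0,1,0,0,0,0]]])

```text
time: 3.9
ee_pos: [0.4986, 0.192, 0.4049]
tool_rot: [1.216, 1.57, -0.11]
force: [0.2, -0.9, 0.3]
finger_gap: 0.007
```

>>> servo_tool(targets=[[[0.2,0.9,0,0,0,0],[0.2,0.9,0,0,0,0],[0,0,-0.5,0,0,0],[0,0,0,0,0,0],[0,0,0,0,0,0]]])

```text
time: 4.32
ee_pos: [0.5106, 0.2439, 0.3891]
tool_rot: [-0.939, 1.568, -2.264]
force: [-0.5, 0.1, 0.0]
finger_gap: -0.001
```

```bash
python3 - <<'E'
from h import *
show()
save("wrist","w1")
for n in ("tube_mouth","dispenser"):
  for d in r.place_of(n,"wrist"): print(n,np.round(toworld("wrist",d["xyz"]),3),d["confidence"])
E
```

```text
4.3167 tcp [0.5106 0.2439 0.3891] x [-0.002 -0.002 -1.   ] y [ 0.97   0.243 -0.002] F [-0.5  0.1  0. ] gap -0.001
dispenser [0.281 0.347 0.002] 0.91
dispenser [ 0.532  0.156 -0.003] 0.84
```

View pics/w1.png

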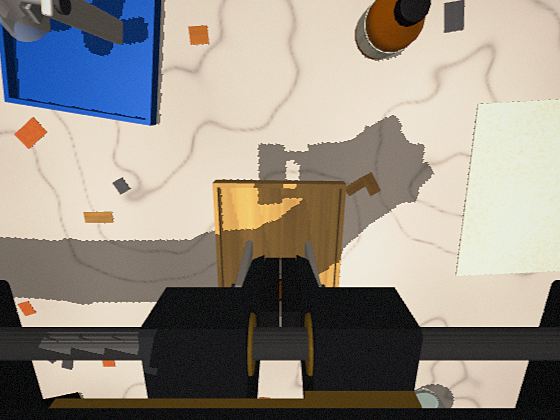

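The wrist view shows the wooden tray centred under the closed fingers at about (280,230), so the lateral alignment is good. I'll lower and push along the stand's -y.

>>> servo_tool(targets=[[[0,0,-0.9,0,0,0],[0,0,-0.9,0,0,0],[0,0,-0.9,0,0,0],[0,0,0,0,0,0]]])

```text
time: 4.8
ee_pos: [0.5097, 0.2424, 0.3052]
tool_rot: [-1.148, 1.563, -2.475]
force: [-0.7, -0.7, 0.3]
finger_gap: 0.007
```

>>> servo_tool(targets=[[[0.05,-0.2,0,0,0,0],[0.05,-0.2,0,0,0,0],[0.05,-0.2,0,0,0,0],[0.05,-0.2,0,0,0,0],[0.05,-0.2,0,0,0,0],[0.05,-0.2,0,0,0,0]]])

```text
time: 5.3
ee_pos: [0.5185, 0.2162, 0.3131]
tool_rot: [2.64, 1.552, 1.32]
force: [-6.2, 13.2, 12.3]
finger_gap: 0.007
```

```bash
python3 - <<'E'
from h import *
s,R=show();d=s["ee_pos"][:2]-[.531,.162];print("y'",d@[-.242,.970])
for c in("side","top"):
  save(c,"p_"+c)
  for d in r.place_of("tube_mouth",c): print(c,np.round(toworld(c,d["xyz"]),3),round(d["confidence"],2))
E
```

```text
5.3 tcp [0.5185 0.2162 0.3131] x [ 0.005  0.018 -1.   ] y [0.969 0.248 0.009] F [-6.2 13.2 12.3] gap 0.007
y' 0.055616580935936445
side [0.546 0.683 0.159] 0.83
side [ 0.249 -0.211  0.165] 0.78
side [ 0.793 -0.034  0.04 ] 0.65
side [0.524 0.193 0.17 ] 0.63
side [0.281 0.389 0.159] 0.63
top [0.547 0.68  0.163] 0.83
top [ 0.255 -0.21   0.157] 0.73
top [0.28  0.388 0.162] 0.62
top [0.523 0.188 0.172] 0.57
```

>>> servo_tool(targets=[[[0,0,0.3,0,0,0],[0.04,-0.16,0.13,0,0,0],[0.04,-0.16,0.1,0,0,0],[0,0,0,0,0,0]]])

```text
time: 5.83
ee_pos: [0.5229, 0.1973, 0.3259]
tool_rot: [1.166, 1.569, -0.162]
force: [-1.4, 0.7, 0.3]
finger_gap: 0.005
```

```bash
cat >> h.py <<'E'
def look():
  s,R=show();d=s["ee_pos"][:2]-[.531,.162];print("y'",d@[-.242,.970])
  for c in("side","top"):
    r.read_camera(c)
    for d in r.place_of("tube_mouth",c):
      w=toworld(c,d["xyz"])
      if abs(w[0]-.53)<.05 and abs(w[1]-.17)<.06: print(c,np.round(w,3),round(d["confidence"],2))
E
python3 -c "
from h import *
look()"
```

```text
5.8333 tcp [0.5229 0.1973 0.3259] x [ 0.002 -0.    -1.   ] y [0.971 0.24  0.002] F [-1.4  0.7  0.3] gap 0.005
y' 0.036243690804037214
side [0.534 0.171 0.174] 0.79
top [0.527 0.169 0.176] 0.41
```

>>> servo_tool(targets=[[[0.025,-0.1,0,0,0,0],[0.025,-0.1,0,0,0,0],[0.0,0,0,0,0,0]]])

```text
time: 6.28
ee_pos: [0.5238, 0.1927, 0.3246]
tool_rot: [2.932, 1.571, 1.606]
force: [-0.6, 0.9, 1.6]
finger_gap: 0.007
```

>>> servo_tool(targets=[[[0.025,-0.1,0,0,0,0],[0,0,0,0,0,0]]])

```text
time: 6.45
ee_pos: [0.5242, 0.1907, 0.3248]
tool_rot: [2.9, 1.569, 1.575]
force: [-1.1, 3.7, 1.1]
finger_gap: 0.004
```

```bash
python3 -c "
from h import *
look()"
```

```text
6.45 tcp [0.5242 0.1907 0.3248] x [-0.     0.002 -1.   ] y [0.97  0.243 0.001] F [-1.1  3.7  1.1] gap 0.004
y' 0.029437983295055356
top [0.529 0.163 0.176] 0.44
```

>>> servo_tool(targets=[[[0.025,-0.1,0,0,0,0],[0,0,0,0,0,0]]])

```text
time: 6.82
ee_pos: [0.5243, 0.1898, 0.3249]
tool_rot: [2.939, 1.565, 1.616]
force: [-2.9, 8.7, 0.7]
finger_gap: 0.004
```

>>> servo_tool(targets=[[[0.025,-0.1,0,0,0,0],[0,0,0,0,0,0]]])

```text
time: 6.98
ee_pos: [0.5245, 0.1889, 0.325]
tool_rot: [2.951, 1.561, 1.63]
force: [-5.0, 14.2, -0.9]
finger_gap: 0.002
```

>>> servo_tool(targets=[[[0.025,-0.1,0,0,0,0],[0,0,0,0,0,0]]])

```text
time: 7.15
ee_pos: [0.5246, 0.188, 0.3251]
tool_rot: [2.96, 1.556, 1.641]
force: [-6.5, 18.8, -1.8]
finger_gap: 0.006
```

The force rises in step with the commanded push while the position stalls, so the tube is on its stop. Backing off, going up, and looking.

>>> servo_tool(targets=[[[-0.1,0.4,0,0,0,0],[-0.2,0.8,0,0,0,0],[-0.2,0.8,0.9,0,0,0],[-0.1,0.4,1,0,0,0],[0,0,1,0,0,0],[0,0,1,0,0,0],[0,0,0,0,0,0],[0,0,0,0,0,0]]], hand=0)

```text
time: 7.82
ee_pos: [0.5094, 0.2518, 0.4428]
tool_rot: [0.965, 1.567, -0.362]
force: [0.3, -0.2, -0.3]
finger_gap: 0.589
```

```bash
python3 - <<'E'
from h import *
look()
save("wrist","w2")
for n in ("tube_mouth","dispenser"):
  for d in r.place_of(n,"wrist"): w=toworld("wrist",d["xyz"]);print(n,np.round(w,3),np.round(proj("wrist",w)),d["confidence"])
P=np.array
print([np.round(proj("wrist",P([.531,.162,.174])+.021*P([np.cos(a),np.sin(a),0]))) for a in (0,1.57,3.14,4.71)])
im=cv2.imread("pics/w2.png");t=cv2.imread("pics/w2.png")
E
```

```text
7.8167 tcp [0.5094 0.2518 0.4428] x [ 0.003 -0.001 -1.   ] y [0.971 0.241 0.003] F [ 0.3 -0.2 -0.3] gap 0.589
y' 0.09235310319882584
side [0.528 0.164 0.174] 0.81
tube_mouth [0.526 0.164 0.171] [274. 306.] 0.74
dispenser [ 0.532  0.157 -0.001] [279. 240.] 0.77
dispenser [0.28  0.351 0.001] [111.  44.] 0.74
[array([301., 316.]), array([284., 291.]), array([255., 306.]), array([273., 330.])]
```

View pics/w2.png

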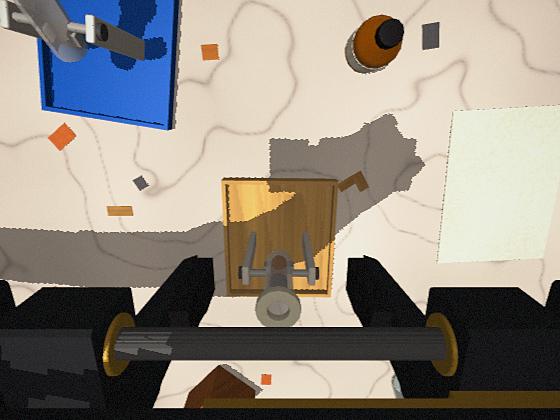

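The cap is upright at (279,307) px, where (0.531,0.162,0.174) projects. Now on to the rod, stopping short for a close look.

>>> servo_tool(targets=[[[0,-1,0,0,0,0],[0,-1,0,0,0,0],[0,-1,0,0,0,0],[0,-1,0,0,0,0],[0,-1,0,0,0,0],[0,-1,0,0,0,0],[0,-1,0,0,0,0],[0,-1,0,0,0,0],[0,-1,0,0,0,0],[0,0,0,0,0,0]]])

```text
time: 9.0
ee_pos: [0.5084, -0.0241, 0.4405]
tool_rot: [-0.738, 1.565, -2.074]
force: [0.1, -0.2, -0.5]
finger_gap: 1.002
```

```bash
python3 - <<'E'
from h import *
print("mouth from px",ray("wrist",279,307,.174))
look()
save("wrist","w3")
for n in ("rod_grip","block"):
  for c in ("wrist","side","top"):
    if c!="wrist": r.read_camera(c)
    for d in r.place_of(n,c): w=toworld(c,d["xyz"]);print(c,n,np.round(w,3),np.round(proj("wrist",w)),d["confidence"])
print("pred rodtop",proj("wrist",[.504,-.132,.159]))
E
```

```text
mouth from px [ 0.52937203 -0.11155959  0.174     ]
9.0 tcp [ 0.5084 -0.0241  0.4405] x [-0.003 -0.005 -1.   ] y [ 0.972  0.233 -0.004] F [ 0.1 -0.2 -0.5] gap 1.002
y' -0.17509080327615087
side [0.532 0.163 0.176] 0.75
top [0.529 0.164 0.174] 0.63
wrist rod_grip [ 0.503 -0.133  0.145] [244. 310.] 0.87
side rod_grip [ 0.502 -0.131  0.141] [243. 306.] 0.45
wrist block [ 0.502 -0.133  0.001] [254. 249.] 0.81
side block [ 0.505 -0.131  0.   ] [257. 248.] 0.87
top block [0.571 0.42  0.05 ] [ 490. -332.] 0.72
top block [ 0.508 -0.133 -0.002] [258. 249.] 0.55
pred rodtop (np.float64(244.05131190031258), np.float64(316.8061832085508))
```

View pics/w3.png

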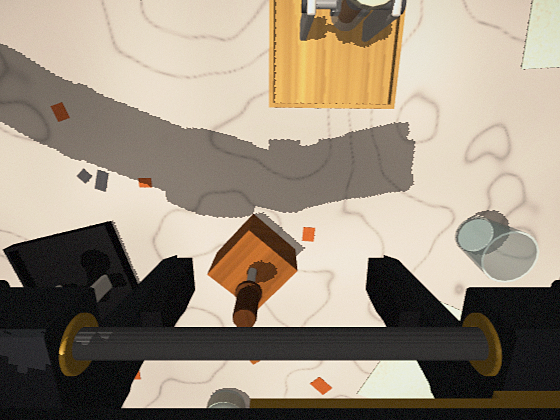

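The rod's handle top is at (244,318), matching the estimate of (0.503,-0.132). Grasping it.

>>> servo_tool(targets=[[[-0.04,-0.9,0,0,0,0],[-0.04,-0.9,0,0,0,0],[-0.04,-0.9,0,0,0,0],[-0.04,-0.9,-0.5,0,0,0],[0,0,-1,0,0,0],[0,0,-1,0,0,0],[0,0,-0.7,0,0,0],[0,0,0,0,0,0]]])

```text
time: 10.42
ee_pos: [0.5024, -0.1254, 0.3422]
tool_rot: [-1.954, 1.563, 3.003]
force: [-0.4, 0.3, -0.4]
finger_gap: 1.005
```

```bash
python3 - <<'E'
from h import *
show()
E
```

```text
10.4167 tcp [ 0.5024 -0.1254  0.3422] x [-0.007  0.001 -1.   ] y [ 0.97   0.243 -0.007] F [-0.4  0.3 -0.4] gap 1.005
```

>>> servo_tool(targets=[[[0.02,-0.2,-0.6,0,0,0],[0,0,-0.6,0,0,0],[0,0,-0.53,0,0,0],[0,0,0,0,0,0]]])

```text
time: 10.75
ee_pos: [0.5041, -0.131, 0.2926]
tool_rot: [-1.889, 1.568, 3.068]
force: [0.5, 0.9, -0.2]
finger_gap: 1.003
```

>>> servo_tool(targets=[[[0,0,0,0,0,0],[0,0,0,0,0,0],[0,0,0,0,0,0],[0,0,0,0,0,0],[0,0,0,0,0,0],[0,0,0,0,0,0],[0,0,0,0,0,0],[0,0,0,0,0,0],[0,0,0,0,0,0],[0,0,0,0,0,0]]], hand=255, grip_force=40)

```text
time: 11.58
ee_pos: [0.5044, -0.1311, 0.2937]
tool_rot: [-3.063, 1.571, 1.894]
force: [-0.2, -0.4, 0.4]
finger_gap: 0.265
```

```bash
python3 - <<'E'
from h import *
show()
E
```

```text
11.5833 tcp [ 0.5044 -0.1311  0.2937] x [-0.  0. -1.] y [ 0.97   0.243 -0.   ] F [-0.2 -0.4  0.4] gap 0.265
```

Gripped: the opening is 23 mm. Lifting the rod straight out.

>>> servo_tool(targets=[[[0,0,0.5,0,0,0],[0,0,0.9,0,0,0],[0,0,0.9,0,0,0],[0,0,0.9,0,0,0],[0,0,0.9,0,0,0],[0,0,0.9,0,0,0],[0,0,0.9,0,0,0],[0,0,0.9,0,0,0],[0,0,0,0,0,0]]])

```text
time: 12.33
ee_pos: [0.5056, -0.1306, 0.5025]
tool_rot: [1.188, 1.562, -0.138]
force: [1.8, 1.1, -0.7]
finger_gap: 0.262
```

>>> servo_tool(targets=[[[0.1,0.9,0,0,0,0],[0.1,0.9,0,0,0,0],[0.1,0.9,0,0,0,0],[0.1,0.9,0,0,0,0],[0.1,0.9,0,0,0,0],[0.1,0.9,0,0,0,0],[0.1,0.9,0,0,0,0],[0.1,0.9,0,0,0,0],[0,0,0,0,0,0],[0,0,0,0,0,0]]])

```text
time: 13.17
ee_pos: [0.528, 0.0866, 0.4969]
tool_rot: [-2.045, 1.569, 2.916]
force: [0.8, -0.4, -0.5]
finger_gap: 0.258
```

```bash
python3 - <<'E'
from h import *
show(); look()
for c in("side","top","wrist"):
  save(c,"m_"+c)
  for n in ("rod_grip","rod_tip"):
    for d in r.place_of(n,c): w=toworld(c,d["xyz"]);print(c,n,np.round(w,3),round(d["confidence"],2))
im=cv2.imread("pics/m_side.png");cv2.imwrite("pics/ms.png",cv2.resize(im[100:300,200:400],None,fx=3,fy=3))
E
```

```text
13.1667 tcp [0.528  0.0866 0.4969] x [-0.001  0.    -1.   ] y [ 0.969  0.247 -0.001] F [ 0.8 -0.4 -0.5] gap 0.258
13.1667 tcp [0.528  0.0866 0.4969] x [-0.001  0.    -1.   ] y [ 0.969  0.247 -0.001] F [ 0.8 -0.4 -0.5] gap 0.258
y' -0.07242078684841044
side [0.529 0.165 0.173] 0.85
top [0.529 0.164 0.177] 0.46
side rod_grip [0.529 0.081 0.344] 0.54
side rod_tip [0.524 0.08  0.206] 0.64
wrist rod_grip [0.529 0.082 0.347] 0.57
wrist rod_tip [0.53  0.082 0.212] 0.94
```

View pics/ms.png

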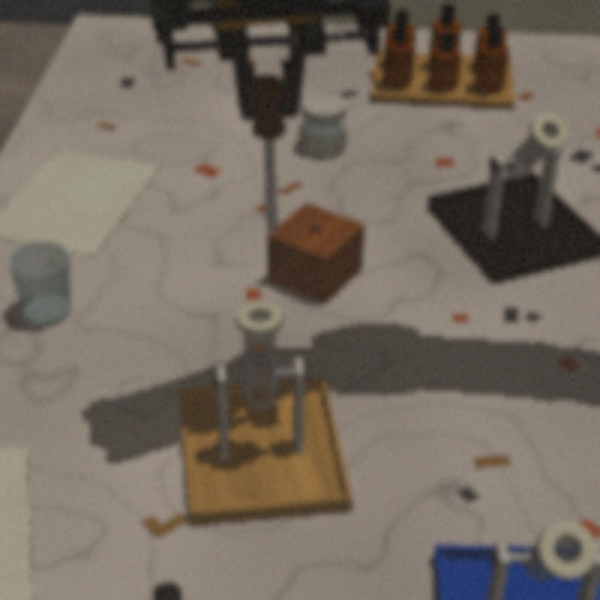

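The rod hangs straight, with its tip at about (270,230) in the crop, and the tube is upright at (260,318). I'll move the tip over the mouth and compare the two in the images.

>>> servo_tool(targets=[[[0.02,0.88,0,0,0,0],[0.02,0.88,0,0,0,0],[0.02,0.88,-0.1,0,0,0],[0,0,-0.2,0,0,0],[0,0,0,0,0,0]]])

```text
time: 14.23
ee_pos: [0.5296, 0.1656, 0.4879]
tool_rot: [-1.882, 1.569, 3.079]
force: [0.1, -0.8, -0.9]
finger_gap: 0.266
```

```bash
python3 - <<'E'
from h import *
s,_=show()
for c in("side","top","wrist"):
  save(c,"n_"+c)
  for n in ("rod_grip","rod_tip","tube_mouth"):
    for d in r.place_of(n,c):
      w=toworld(c,d["xyz"])
      if np.hypot(w[0]-.53,w[1]-.163)<.05: print(c,n,np.round(w,3),np.round(proj(c,w)),round(d["confidence"],2))
a=cv2.imread("pics/n_wrist.png")[200:400,180:380];b=cv2.imread("pics/n_side.png")[140:240,240:340]
cv2.imwrite("pics/nn.png",np.hstack([cv2.resize(x,(400,400),interpolation=cv2.INTER_CUBIC) for x in (a,b)]))
print(proj("wrist",[.530,.1635,.174]),proj("side",[.530,.1635,.174]),proj("wrist",np.r_[s["ee_pos"][:2],s["ee_pos"][2]-.2887]),proj("side",np.r_[s["ee_pos"][:2],s["ee_pos"][2]-.2887]))
E
```

```text
14.2333 tcp [0.5296 0.1656 0.4879] x [-0.002  0.    -1.   ] y [ 0.969  0.246 -0.001] F [ 0.1 -0.8 -0.9] gap 0.266
side rod_grip [0.531 0.167 0.336] [284. 153.] 0.73
side rod_tip [0.529 0.162 0.197] [286. 198.] 0.79
side tube_mouth [0.53  0.164 0.174] [286. 205.] 0.96
top tube_mouth [0.53  0.166 0.174] [271. 211.] 0.36
wrist rod_grip [0.53  0.162 0.338] [275. 292.] 0.73
wrist rod_tip [0.531 0.159 0.2  ] [278. 210.] 0.93
wrist tube_mouth [0.529 0.167 0.174] [277. 193.] 0.6
(np.float64(277.45812527433714), np.float64(197.12685099936863)) (np.float64(285.5867717343648), np.float64(204.8206475244468)) (np.float64(277.46435654189423), np.float64(202.34265963529884)) (np.float64(285.49160439583386), np.float64(197.7931052724253))
```

View pics/nn.png

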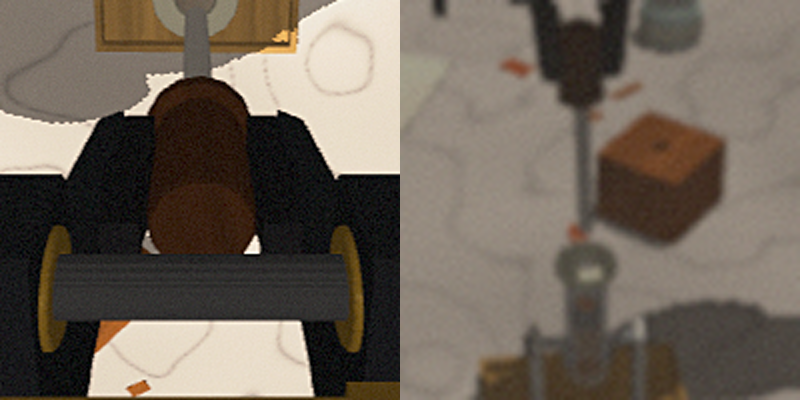

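In x the tip and mouth line up in both views; for y I need a closer crop.

```bash
python3 - <<'E'
import cv2
a=cv2.imread("pics/n_wrist.png")[160:250,235:325]
cv2.imwrite("pics/nz.png",cv2.resize(a,(540,540),interpolation=cv2.INTER_CUBIC))
E
```

```text
(no output)
```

View pics/nz.png

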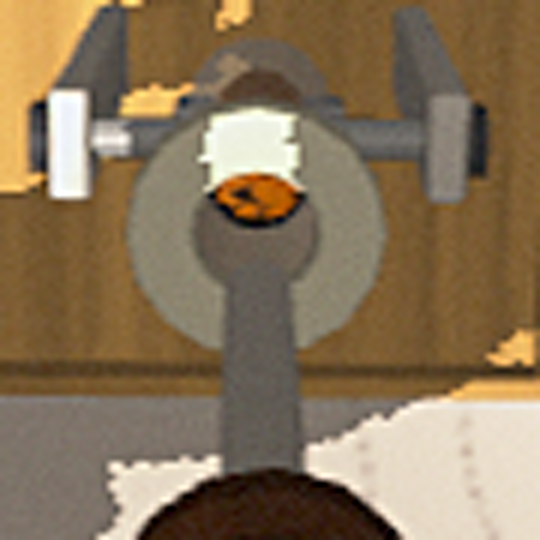

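The cap's centre is at about (277.7,198) px and the tip's centre at about (278,208). The tip therefore sits about 3 mm too far toward stand -y, and x is centred. Correcting by 3 mm, then entering gently.

>>> servo_tool(targets=[[[-0.025,0.1,0,0,0,0],[0,0,-0.4,0,0,0],[0,0,-0.4,0,0,0],[0,0,-0.4,0,0,0],[0,0,-0.2,0,0,0],[0,0,0,0,0,0]]])

```text
time: 15.33
ee_pos: [0.5292, 0.167, 0.4455]
tool_rot: [-1.426, 1.568, -2.751]
force: [1.1, -0.7, -0.2]
finger_gap: 0.259
```

```bash
python3 - <<'E'
from h import *
look()
save("wrist","e_w"); 
a=cv2.imread("pics/e_w.png")[160:260,230:330];b=save("side","e_s")[180:250,250:320,::-1]
cv2.imwrite("pics/e.png",np.hstack([cv2.resize(x,(400,400),interpolation=cv2.INTER_CUBIC) for x in (a,b)]))
E
```

```text
15.3333 tcp [0.5292 0.167  0.4455] x [-0.002 -0.001 -1.   ] y [ 0.97   0.243 -0.003] F [ 1.1 -0.7 -0.2] gap 0.259
y' 0.005318976691760405
side [0.533 0.164 0.176] 0.89
top [0.531 0.166 0.174] 0.52
```

View pics/e.png

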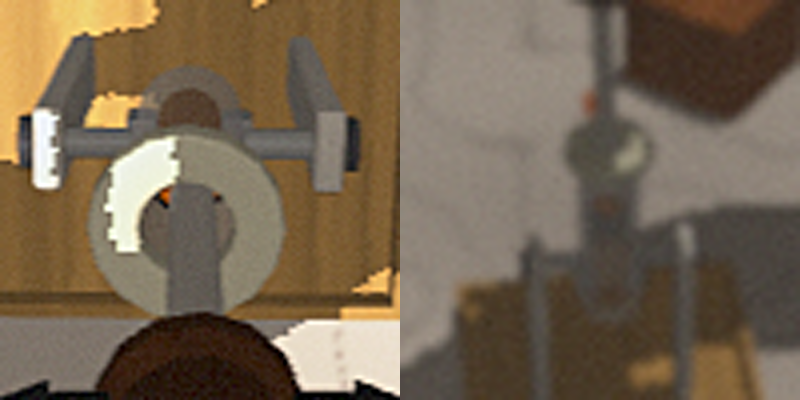

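The shaft is inside the cap's hole at about (195,225) in the crop, centred to within about 1.5 mm, with no contact force. Pushing on.

>>> servo_tool(targets=[[[0,0,-0.25,0,0,0],[0,0,-0.25,0,0,0],[0,0,-0.25,0,0,0],[0,0,-0.25,0,0,0],[0,0,0,0,0,0]]])

```text
time: 16.05
ee_pos: [0.5294, 0.1673, 0.4156]
tool_rot: [-1.964, 1.57, 2.994]
force: [-1.4, 0.0, -1.0]
finger_gap: 0.262
```

>>> servo_tool(targets=[[[0,-0.02,-0.2,0,0,0],[0,0,-0.2,0,0,0],[0,-0.02,-0.2,0,0,0],[0,0,0,0,0,0]]])

```text
time: 16.38
ee_pos: [0.5294, 0.1661, 0.3983]
tool_rot: [-2.717, 1.57, 2.24]
force: [-0.2, 0.1, 1.6]
finger_gap: 0.259
```

```bash
python3 -c "
from h import *
look()"
```

```text
16.3833 tcp [0.5294 0.1661 0.3983] x [-0.  0. -1.] y [ 0.97   0.243 -0.   ] F [-0.2  0.1  1.6] gap 0.259
y' 0.004360718669297758
side [0.53  0.163 0.177] 0.93
top [ 0.532  0.162 -0.   ] 0.7
top [0.529 0.164 0.175] 0.4
```

>>> servo_tool(targets=[[[0,-0.02,-0.2,0,0,0],[0,0,-0.2,0,0,0],[0,-0.02,-0.2,0,0,0],[0,0,0,0,0,0]]])

```text
time: 16.92
ee_pos: [0.5294, 0.1646, 0.3803]
tool_rot: [-1.077, 1.57, -2.403]
force: [0.9, 1.3, -0.8]
finger_gap: 0.258
```

>>> servo_tool(targets=[[[0,0,-0.2,0,0,0],[0,0,-0.2,0,0,0],[0,0,0,0,0,0]]])

```text
time: 17.17
ee_pos: [0.5292, 0.1643, 0.3676]
tool_rot: [-1.234, 1.569, -2.56]
force: [-0.5, -0.2, 0.4]
finger_gap: 0.262
```

```bash
python3 -c "
from h import *
look()
for c in ('side','top'):
  r.read_camera(c)
  for n in ('vial_center','rod_grip'):
    for d in r.place_of(n,c): print(c,n,np.round(toworld(c,d['xyz']),3),round(d['confidence'],2))
"
```

```text
17.1667 tcp [0.5292 0.1643 0.3676] x [-0.002 -0.001 -1.   ] y [ 0.97   0.243 -0.002] F [-0.5 -0.2  0.4] gap 0.262
y' 0.0026569645668906594
top [0.531 0.165 0.173] 0.49
side vial_center [0.532 0.161 0.036] 0.57
side rod_grip [0.533 0.164 0.216] 0.64
```

>>> servo_tool(targets=[[[0,0,-0.1,0,0,0],[0,0,-0.1,0,0,0],[0,0,0,0,0,0]]])

```text
time: 17.92
ee_pos: [0.5293, 0.1645, 0.362]
tool_rot: [-1.326, 1.57, -2.651]
force: [-0.8, -0.1, -0.8]
finger_gap: 0.26
```

>>> servo_tool(targets=[[[0,0,-0.1,0,0,0],[0,0,0,0,0,0]]])

```text
time: 18.08
ee_pos: [0.5294, 0.1646, 0.3592]
tool_rot: [-1.411, 1.57, -2.737]
force: [-1.0, 0.4, -0.7]
finger_gap: 0.262
```

>>> servo_tool(targets=[[[0,0,-0.08,0,0,0],[0,0,0,0,0,0]]])

```text
time: 18.25
ee_pos: [0.5292, 0.1651, 0.3587]
tool_rot: [0.98, 1.57, -0.345]
force: [-2.8, -1.6, 8.9]
finger_gap: 0.259
```

Contact is exactly at the predicted home height (0.3587, 8.9 N). Releasing and looking.

>>> servo_tool(targets=[[[0,0,0.04,0,0,0],[0,0,0,0,0,0],[0,0,0,0,0,0],[0,0,0,0,0,0],[0,0,0,0,0,0],[0,0,0,0,0,0],[0,0,0,0,0,0],[0,0,0,0,0,0]]], hand=0)

```text
time: 18.92
ee_pos: [0.5295, 0.1647, 0.3584]
tool_rot: [-1.984, 1.571, 2.973]
force: [-0.3, 0.8, -0.4]
finger_gap: 0.841
```

>>> servo_tool(targets=[[[0,0,0.3,0,0,0],[0,0,0.6,0,0,0],[0,0,1,0,0,0],[0,0,1,0,0,0],[0,0,1,0,0,0],[-0.25,1,0.5,0,0,0],[-0.25,1,0,0,0,0],[-0.25,1,0,0,0,0],[0,0,0,0,0,0],[0,0,0,0,0,0]]])

```text
time: 19.75
ee_pos: [0.5059, 0.2568, 0.4914]
tool_rot: [2.612, 1.569, 1.291]
force: [0.1, -0.3, 0.0]
finger_gap: 1.002
```

```bash
python3 - <<'E'
from h import *
look()
save("wrist","f_w");save("side","f_s")
for c in ('side','wrist'):
  for n in ('vial_center','rod_grip','tube_mouth'):
    for d in r.place_of(n,c): print(c,n,np.round(toworld(c,d['xyz']),3),round(d['confidence'],2))
a=cv2.imread("pics/f_w.png")[150:350,180:380];b=cv2.imread("pics/f_s.png")[170:290,230:350]
cv2.imwrite("pics/f.png",np.hstack([cv2.resize(x,(400,400),interpolation=cv2.INTER_CUBIC) for x in (a,b)]))
E
```

```text
19.75 tcp [0.5059 0.2568 0.4914] x [ 0.     0.001 -1.   ] y [0.969 0.247 0.001] F [ 0.1 -0.3  0. ] gap 1.002
y' 0.09800270847953754
side [0.533 0.163 0.175] 0.72
side vial_center [0.532 0.162 0.036] 0.46
side rod_grip [0.533 0.163 0.204] 0.48
side tube_mouth [0.545 0.681 0.161] 0.9
side tube_mouth [0.53  0.162 0.177] 0.73
side tube_mouth [ 0.253 -0.216  0.168] 0.73
side tube_mouth [0.278 0.392 0.162] 0.59
side tube_mouth [0.529 0.162 0.206] 0.55
side tube_mouth [ 0.535  0.162 -0.001] 0.33
wrist vial_center [0.531 0.162 0.034] 0.63
wrist rod_grip [0.531 0.166 0.206] 0.67
wrist tube_mouth [0.526 0.165 0.172] 0.64
```

View pics/f.png

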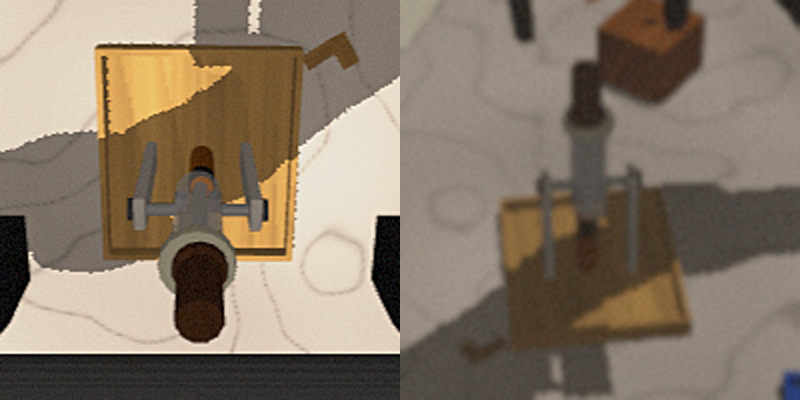

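The final view shows the rod's handle seated on the cap at (200,265) in the wrist crop and the tube upright. The vial is standing in the tray below the tube at (203,160), with its centre at z ≈ 0.035, which is the tray floor plus half its length. Handing in.

```bash
python3 -c "
from h import *
print(r.sign_off())"
```

```text
the job is handed in; nothing more can be done
None
```

The job is done and handed in at about 20 s on the robot's clock, well under the 58 s limit. I pushed the tube upright to its stop. I then took the push rod from its block, pushed it down through the cap, released it and backed the arm away.

**Last checks:**
- **Tube:** upright, with its mouth found at about (0.530, 0.163, 0.175) m; 0.174 m is the upright height.
- **Rod:** home, with its handle on the cap. Contact came at the predicted height (8.9 N). After release the grip point read 0.204–0.206 m, against 0.208 m expected; that is within the networks' 4 mm accuracy.
- **Vial:** out of the tube and standing in the tray directly below it, centre at about 0.035 m (0.036 m expected).
- **Bystanders:** the arm never went near the bottle, beaker or jar. I did not measure their positions again at the end.

**Did not agree:** the force readings, taken only at the end of each move, never showed the expected 4 to 12 N push on the vial. The highest was 1.6 N, although the vial clearly dropped. The network also gave a few false tube-mouth reports at other stands, which I ignored.

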